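# Gauge a paraffin block with the bench caliper

### The arm

A 7-joint arm with a two-finger parallel gripper is mounted at the origin on the work surface; the furniture and walls round the work are solid. World frame = base frame: x ahead of the robot, y to its left, z up, the work surface at z = 0. Lengths are in m, angles in rad, forces in N, time in s.
With the tool pointing down it reaches from about 0.425 to 0.875 m from the base axis. Payload 8.4 kg.
Tool frame: the origin (TCP) lies at the very end of the fingers, on their centre line; the grasp point (between the pads) lies 19 mm behind it; z points along the fingers, y is the line along which they close (so a half turn about z gives the same grasp; the last joint's range is limited). The gripper opens to 85 mm and grips with 20 to 120 N. Pads are 22 mm wide; open, the fingers measure 114 mm over their backs; the gripper's body (76 mm by 85 mm) begins 54 mm behind the grasp point. The pads swing forward as they close: fully open they stand 13 mm farther back than shut.
Start: joints at [-1.271, 0.333, 0.04, 1.465, -0.013, 1.343, -0.059], TCP at [0.252, 0.599, 0.231] pointing down, gripper open.
Joint ranges: [-2.58, 2.58], [-0.38, 2.09], [-1.3, 1.39], [0.25, 2.4], [-1.5, 4.64], [0.08, 2.09], [-2.65, 2.65]. Speed limits (rad/s): [2.22, 2.22, 2.79, 2.79, 3.14, 3.14, 3.14].

### API

Orientations are given as a unit quaternion [x, y, z, w].
In Python, from bench import r gives the robot as it stands.
- The arm moves only by the tool move_arm, never from a script. Its argument "steps" is text: rows parted by semicolons, each of 7 numbers parted by spaces: the turn, a rotation vector about the tool's x, y, z in rad, then the shift along the tool's x, y, z in mm, then the finger opening in mm, from 0 to 85.4. In form: wx wy wz tx ty tz claw; .... A call has 1 to 20 rows; each row shifts and turns the commanded pose from where the row before left it, along the tool's axes as they then stand; what a row does not reach is not made up. A row lasts 1/8 s, in which the tool goes at most 62.5 mm and 10.7 degrees, less where a joint would pass 70% of its speed; a pose out of reach is approached as far as the arm can. A call with a gripper value outside its range is refused whole. The fingers move at their own pace and stop on an object; "newtons" is the grip in N (left out, the last holds). Time passes only in rows, so rows that do not move let the fingers close. It gives the time, the measured TCP pose, the force, the opening and the grip force at its end, in the units of the state.
- r.sense(): the state, without advancing time (a new reading comes with each control period).
- r.get_image(name): name is "scene" or "top" or "wrist"; returns a dict with "img" (400x640x3 uint8, blue, green, red), "intrinsics" (3x3 intrinsics, pixels), "view" (4x4, takes a point from world to camera coordinates); the wrist camera has in their place "tool_from_camera" (4x4, takes a point from camera to tool coordinates, whose origin is the TCP and whose axes are the flange's). Camera axes: x right, y up, looking along -z (the intrinsics and any distortion apply to the point x, -y, -z); pixel columns grow to the right and rows downward; lengths in m; the calibration is good to about 2 mm. The wrist camera is an equidistant fisheye: a pixel r from the principal point sees the ray r / f radians off the axis. A picture is of the moment at which its call begins: read the wrist's pose just before it. There is no depth.
- r.close_job(): hands the job in; it is judged then, once.
The state is a dict: "t": time; "joints": joint angles; "qd": joint speeds; "joint_efforts": joint torques, N m; "tool_pos": TCP position; "orientation": TCP orientation; "ft_force": force on the tool from outside, world axes, zero at the start; "ft_torque": the same for the moment, N m; "opening": finger opening in m; "grip_force": force on a finger pad.
Only numpy, scipy, OpenCV 4.12 (cv2) and the standard library are available. Lean on these libraries where they do the work, as an engineer would, in place of code of your own. Each camera call takes 0.05 s, during which the arm holds its last target. There are 200 camera calls.

### The job

Before sectioning, gauge the width of the wax-filled paraffin block: open the bench caliper, lay the block flat on its measuring table with the two long sides facing the jaws, and slide the carriage up until the block is lightly nipped between both jaws, without forcing the sliding jaw out of square. Let go and leave the block nipped there for the reading, and leave everything else on the bench where it is.

Things in the scene. Friction and masses are not known exactly. Their poses are not given: they have to be found in the camera images.
- caliper_stand: Electronic caliper lying face up in a stand fixed to the bench; dark base 130 x 240 mm (x, y). Origin: centre of the base's underside; +y runs along the steel beam to the fixed jaw, -x is the way the jaws point (towards the robot within 15 deg). Base top = measuring table, 14 mm up. Beam on the line x = +30 mm, 16 mm wide, 24 mm up; end clamps at y = +107 and -107 mm, 37 mm high
- fixed_jaw: The fixed steel jaw, part of the stand. Origin on its gauging face (the plane y = +80 mm of the stand) on the beam's centre line, 24 mm above the bench; axes as the stand's. It lies on the +y side of the face, reaches 60 mm towards -x (tip at stand x = -30 mm; the beam's edge is at +22 mm) and stands from 7 to 13 mm above the table. A small nib reaches 27 mm towards +x
- sliding_jaw: The sliding steel jaw, carried by the carriage: mirror image of the fixed jaw. Origin on its gauging face on the beam's centre line, 24 mm above the bench; axes as the stand's; it lies on the -y side of the face. It is sprung and rocks about its origin when pressed (see jaw_tilt)
- fixed_face (a point): Point on the fixed jaw's face, 38 mm from the beam's centre line (stand x = -8 mm), 10 mm above the table: about where the middle of the block's side belongs; axes as the stand's
- sliding_face (a point): The same point on the sliding jaw's face, opposite fixed_face
- opening (a joint): Distance between the jaw faces in m, 0 closed to 0.100 fully open; grows as the carriage slides in the stand's -y direction. Starts at 0.004 to 0.022, too narrow for the block. Friction holds the carriage where it is left; moving it takes about 2 N. Reads about 0.028 with the block nipped
- jaw_tilt (a joint): Angle in rad by which the sliding jaw is pushed out of square by pressing on a part; 0 square, springs back with 3 N m per rad (some 0.02 to 0.03 rad for 3 N on the block). More than 0.087 at any time spoils the caliper; the final nip must be below 0.06
- carriage_grip (a point): Middle of the caliper's carriage, 30.5 mm above the bench: black housing with grey display riding on the beam, 36 mm wide across the beam (stand x), 70 mm long along it, its flanks from 23 to 37 mm above the bench. Taken from above across its 36 mm ribbed flanks and slid along the beam without turning it. The sliding jaw's face is 38 mm from here in the stand's +y direction. Axes as the stand's
- block_center (a point): Centre (half-way up) of the paraffin block, a green cassette filled with off-white wax: 28.5 mm (its x) by 41 (its y) by 13 high. Top 5.5 mm: cassette frame with straight parallel long sides, one end sloping; below it a narrower wax body 21 x 29 mm on which it stands. Picked up across the long sides; its y must finally lie along the stand's x, either way round. 13 to 25 g
- paraffin_block: The same paraffin block; origin at the centre of its underside, axes as block_center. Starts on the bench left of the caliper, in any of three places in a loose row with the two empty cassettes, its y within 30 deg of the world's x axis
- empty_cassette_a: Empty green cassette without wax, 30 x 41 x 6 mm, origin under its centre; lies in one row with the block; leave it
- empty_cassette_b: Another empty green cassette, 28 x 41 x 6 mm, origin under its centre; leave it
- mould: Small open stainless steel base mould, 30 x 39 x 12 mm, lying behind the caliper; leave it
There are look-alikes about, which are no part of the job. What is shaped like the paraffin_block but blue or orange is not meant.

How it is judged:
On the way, in this order (a step that is already met when the one before it is completed fails the run):
1. the block lies flat on the measuring table between the open jaws, the sliding jaw not yet on it, and the fingers have let go of it (x of block_center in the frame of caliper_stand between -0.033 and 0.006 m and z of block_center in the frame of caliper_stand between 0.018 and 0.023 m and angle between block_center's own z axis and vertical below 0.06 rad and y of block_center in the frame of caliper_stand between -0.01 and 0.068 m and value of joint opening above 0.032 m and contact force between paraffin_block and sliding_jaw below 0.05 N and contact force between paraffin_block and the fingers below 0.05 N), for 0.2 s.
2. the sliding jaw is closed onto the block: both jaws bear on it and the sliding jaw is square (contact force between paraffin_block and sliding_jaw above 0.3 N and contact force between paraffin_block and fixed_jaw above 0.3 N and value of joint jaw_tilt below 0.06 rad), for 0.2 s.
At the end, for the whole second after the job is handed in: The block lies flat (3 deg) on the measuring table, long sides parallel to the jaws (3 deg), at least 17 mm of its length between them, both jaws bearing on it (0.1 N or more), opening 26.8 to 29.5 mm, sliding jaw within 3.4 deg of square, all at rest (x of block_center in the frame of caliper_stand between -0.033 and 0.006 m and z of block_center in the frame of caliper_stand between 0.018 and 0.023 m and angle between block_center's own z axis and vertical below 0.06 rad and value of joint opening between 0.0268 and 0.0295 m and angle between the y axis of block_center and the x axis of caliper_stand, either way round below 0.06 rad and contact force between paraffin_block and sliding_jaw above 0.1 N and contact force between paraffin_block and fixed_jaw above 0.1 N and value of joint jaw_tilt below 0.06 rad and linear speed of paraffin_block below 0.01 m/s); the robot touches nothing.
It fails at once if the sliding jaw is forced out of square (more than 5 degrees) (value of joint jaw_tilt above 0.087 rad).
It fails at once if an empty cassette is moved more than 25 mm (distance of any of empty_cassette_a, empty_cassette_b from where it was at the start of the episode above 0.025 m).
It fails at once if the steel mould is moved more than 25 mm (distance of mould from where it was at the start of the episode above 0.025 m).
It also fails if it takes over 67 s, if anything falls off the work surface, if the arm or the gripper's body presses on something with over 40 N, if the wrist force passes 120 N, or if a joint passes its speed limit or range.

## Working session

There is one attempt and no reset: what is moved stays moved. The work goes in short steps, Python scripts to look and compute and a tool call to move; the robot and the scene stay as the last step left them, time stands still between calls to the robot, and variables do not carry over. Pictures are saved under pics/ and viewed, at most 13 in all, crops included, and the job is handed in when it is done.

Besides the shell and the picture viewer there is one more tool, called after ">>>" by a JSON object that holds its "method" and its "body", one argument or row to a line. move_arm: Moves the arm, as the interface text tells. Its arguments: {"type":"object","properties":{"steps":{"type":"string"},"newtons":{"type":"number"}},"required":["steps"]}

```bash
mkdir -p pics; ls; cat > h.py <<'E'
import numpy as np, cv2
from bench import r
def snap(n,f):
    d=r.get_image(n); cv2.imwrite('pics/'+f,d['img']); np.savez('pics/'+f+'.npz',**{k:np.array(v) for k,v in d.items()}); return d
def ray(d,u,v):
    K=np.array(d['intrinsics']); V=np.array(d['view']); T=np.linalg.inv(V)
    x=np.linalg.inv(K)@[u,v,1]; c=np.array([x[0],-x[1],-1]); return T[:3,3],T[:3,:3]@c
def onz(d,u,v,z):
    o,w=ray(d,u,v); return o+w*(z-o[2])/w[2]
E
python3 - <<'E'
from h import *
print(r.sense())
for n in('top','scene'):
    d=snap(n,n+'0.png'); print(d['intrinsics'],d['view'],[k for k in d])
E
```

```text
pics
{'t': 0.0, 'joints': array([-1.27120663,  0.33388552,  0.03988057,  1.46630324, -0.01338609,
        1.34326893, -0.05849099]), 'qd': array([ 5.98144533e-04,  1.79854205e-03,  2.55338544e-04, -4.07584596e-04,
       -2.61056796e-04, -1.82779506e-03,  6.29346679e-05]), 'joint_efforts': array([-7.71746327e-04, -6.58567858e+01,  1.36482462e+00, -4.05556512e+01,
        1.67387864e-02,  1.27242572e-02,  7.82209710e-07]), 'tool_pos': array([0.252254  , 0.59855728, 0.23042211]), 'orientation': array([ 1.98081968e-01,  9.80185133e-01, -7.93657843e-04, -9.73311012e-05]), 'ft_force': array([ 0.76438441, -0.39887812,  0.12587405]), 'ft_torque': array([0.00655896, 0.05633854, 0.07340803]), 'grip_force': 0.0, 'opening': 0.08515947189031753}
[[395.61049364   0.         316.89589597]
 [  0.         395.61049364 192.44917412]
 [  0.           0.           1.        ]] [[ 0.00420868 -0.99996305  0.007496    0.04643826]
 [ 0.99274065  0.00507909  0.12016742 -0.53629937]
 [-0.12020105  0.00693584  0.99272534 -0.8237309 ]
 [ 0.          0.          0.          1.        ]] ['img', 'intrinsics', 'view']
[[453.88503607   0.         325.134648  ]
 [  0.         453.88503607 201.89116604]
 [  0.           0.           1.        ]] [[ 0.60213795 -0.79820832  0.01712812 -0.2512597 ]
 [ 0.49863895  0.39273571  0.77273402 -0.33387195]
 [-0.62352954 -0.45675173  0.63449883 -0.5490941 ]
 [ 0.          0.          0.          1.        ]] ['img', 'intrinsics', 'view']
```

View pics/top0.png

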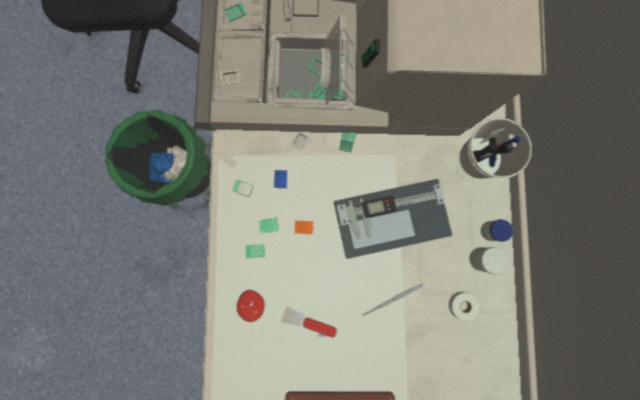

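View pics/scene0.png

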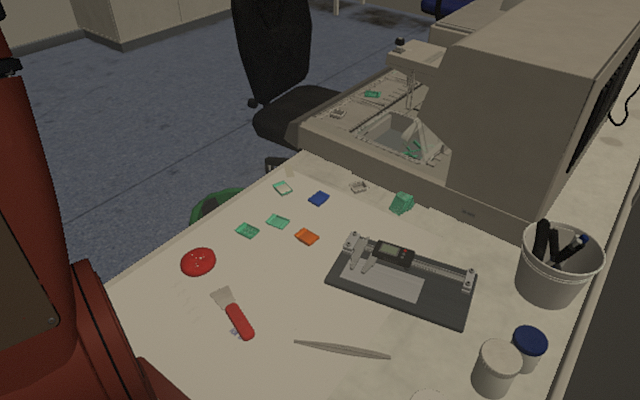

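The top view shows the caliper at (393,218). The cassette with white wax is probably at (243,188), and the plain green ones are at (269,225) and (255,251). I'll measure these more precisely.

```bash
python3 - <<'E'
from h import *
d=dict(np.load('pics/top0.png.npz')); im=d['img']; hsv=cv2.cvtColor(im,cv2.COLOR_BGR2HSV)
def rect(c,z):
    P=np.array([onz(d,u,v,z)[:2] for u,v in c.reshape(-1,2)+0.0],np.float32); return cv2.minAreaRect(P)
g=cv2.inRange(hsv,(60,50,50),(95,255,255)); g[:165]=0; g[:,:215]=0
g=cv2.morphologyEx(g,cv2.MORPH_CLOSE,np.ones((5,5)))
for c in cv2.findContours(g,0,1)[0]:
    if cv2.contourArea(c)>40: print('green',c.mean((0,1)),rect(c,.013), rect(c,.006)[0])
s=cv2.inRange(im,(0,0,0),(95,95,95)); s[:175]=0;s[262:]=0;s[:,:325]=0;s[:,460:]=0
s=cv2.morphologyEx(s,cv2.MORPH_OPEN,np.ones((3,3)))
c=max(cv2.findContours(s,0,1)[0],key=cv2.contourArea); h=cv2.convexHull(c); print('base',rect(h,.014), cv2.boxPoints(rect(h,.014)))
a=cv2.resize(im[170:265,325:460],None,fx=4,fy=4,interpolation=cv2.INTER_CUBIC); b=cv2.resize(im[170:265,225:320],None,fx=2.6,fy=2.6*400/247,interpolation=cv2.INTER_CUBIC)
b=cv2.resize(im[170:265,225:285],None,fx=4,fy=4,interpolation=cv2.INTER_CUBIC)
o=np.hstack([a,b]); print(o.shape); cv2.imwrite('pics/c1.png',o)
E
```

```text
green [254.70175439 250.50877193] ((0.41030582785606384, 0.18282286822795868), (0.02728654071688652, 0.039696309715509415), 4.2980875968933105) (0.410121351480484, 0.18385371565818787)
green [268.44642857 225.05357143] ((0.4658428728580475, 0.15465432405471802), (0.028766080737113953, 0.0391438789665699), 9.058481216430664) (0.4661058783531189, 0.1554582267999649)
base ((0.48284584283828735, -0.1169949322938919), (0.125620037317276, 0.23432794213294983), 12.570598602294922) [[ 0.39604163 -0.01630967]
 [ 0.44704136 -0.24502045]
 [ 0.56965005 -0.21768019]
 [ 0.5186503   0.01103058]]
(380, 780, 3)
```

View pics/c1.png

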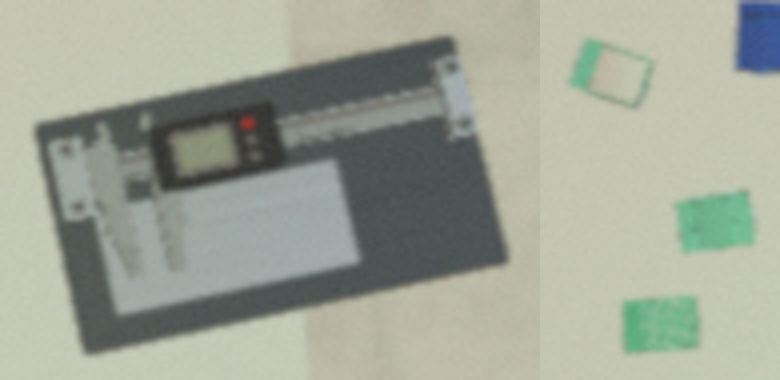

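The crop shows the block's corners near crop pixels (588,38), (657,60), (640,108) and (570,88), with the wax visible. The stand's fixed jaw is on the left at (110,215) and the carriage is at (217,145). Next I'll work out the carriage move.

```bash
cat >> h.py <<'E'
from scipy.spatial.transform import Rotation as Ro
TH=np.deg2rad(12.57); S0=np.array([.483,-.117])
def st2w(x,y): return S0+np.array([[np.cos(TH),-np.sin(TH)],[np.sin(TH),np.cos(TH)]])@[x,y]
def w2st(p): return np.array([[np.cos(TH),np.sin(TH)],[-np.sin(TH),np.cos(TH)]])@(np.array(p[:2])-S0)
def plan(p,yaw):
    "yaw = world angle of tool y (mod pi)"
    s=r.sense(); R=Ro.from_quat(s['orientation']); best=None
    for k in(0,np.pi):
        y=np.array([np.cos(yaw+k),np.sin(yaw+k),0]); z=np.array([0,0,-1.]); G=Ro.from_matrix(np.c_[np.cross(y,z),y,z])
        w=(R.inv()*G).as_rotvec()
        if best is None or np.linalg.norm(w)<np.linalg.norm(best[0]): best=(w,G)
    w,G=best
    print('rot',np.round(w,4),'shift mm (after rot)',np.round(G.inv().apply(np.array(p)-s['tool_pos'])*1e3,1),'j7',s['joints'][6])
E
python3 - <<'E'
from h import *
d=dict(np.load('pics/top0.png.npz'))
px=lambda x,y:(325+x/4,170+y/4)
for n,x,y,z in(('carriage',217,145,.037),('fixtip',135,277,.027),('slidetip',176,270,.027),('clampL',72,178,.037),('clampR',452,97,.037)):
    p=onz(d,*px(x,y),z); print(n,p,w2st(p)*1e3)
C=np.array([onz(d,225+(x-540)/4,170+y/4,.013) for x,y in((588,38),(657,60),(640,108),(570,88))])
c=C.mean(0); l=C[0]+C[3]-C[1]-C[2]; ang=np.arctan2(l[1],l[0]); print('block',c,np.rad2deg(ang), np.linalg.norm(C-np.roll(C,1,0),axis=1))
q=st2w(.030,w2st(onz(d,*px(217,145),.037))[1]); print(q)
plan([*q,.15],TH)
E
```

```text
carriage [ 0.50636195 -0.0848854   0.037     ] [29.79115664 26.26052555]
fixtip [ 0.43592028 -0.04141205  0.027     ] [-29.5008833   84.02223119]
slidetip [ 0.43974867 -0.06349042  0.027     ] [-30.56922462  61.63988365]
clampL [ 0.488293   -0.00703533  0.037     ] [ 29.09798724 106.17697826]
clampR [ 0.53291798 -0.2120248   0.037     ] [  28.04103043 -103.61090221]
block [0.54667384 0.21133353 0.013     ] 73.42736038177847 [0.02942707 0.04035628 0.02816926 0.04038462]
[ 0.50656579 -0.08483995]
rot [-1.300e-03  8.000e-04  9.526e-01] shift mm (after rot) [-722.4   99.5   80.5] j7 -0.058502172786940684
```

>>> {"method": "move_arm", "body": {
  "steps": "0 0 0.159 0 0 0 85; 0 0 0.159 0 0 0 85; 0 0 0.159 0 0 0 85; 0 0 0.159 0 0 0 85; 0 0 0.159 0 0 0 85; 0 0 0.158 0 0 0 85; 0 0 0 -50 7 0 85; 0 0 0 -50 7 0 85; 0 0 0 -50 7 0 85; 0 0 0 -50 7 0 85; 0 0 0 -50 7 0 85; 0 0 0 -50 7 0 85; 0 0 0 -50 7 0 85; 0 0 0 -50 7 0 85; 0 0 0 -50 7 0 85; 0 0 0 -50 7 0 85; 0 0 0 -50 7 0 85; 0 0 0 -50 7 0 85; 0 0 0 -50 7 0 85; 0 0 0 -50 7 0 85"
}}

```text
t: 2.6
tool_pos: [0.5003, -0.0646, 0.2313]
orientation: [0.625, 0.78, 0.0, -0.0]
ft_force: [0.7, -0.2, -0.7]
opening: 0.085
grip_force: 0.0
```

```bash
python3 - <<'E'
from h import *
plan([.5066,-.0848,.12],TH)
s=r.sense(); d=snap('wrist','w1.png'); print(s['t'],s['tool_pos'],s['orientation'],d['intrinsics'],d['tool_from_camera'])
E
```

```text
rot [ 0.0003 -0.0004 -0.0001] shift mm (after rot) [-21.1   1.8 111.3] j7 0.28248285224685704
2.6 [ 0.50025439 -0.06455425  0.23133176] [ 6.25480675e-01  7.80239612e-01  2.64064678e-04 -6.20576816e-05] [[309.70691629   0.         314.84782165]
 [  0.         309.70691629 197.84393476]
 [  0.           0.           1.        ]] [[ 1.02581828e-03  9.56361106e-01  2.92185526e-01  7.48538165e-02]
 [ 9.99999055e-01 -7.13775677e-04 -1.17456201e-03  8.18505312e-04]
 [-9.14750497e-04  2.92186455e-01 -9.56360935e-01 -1.42919827e-01]
 [ 0.00000000e+00  0.00000000e+00  0.00000000e+00  1.00000000e+00]]
```

View pics/w1.png

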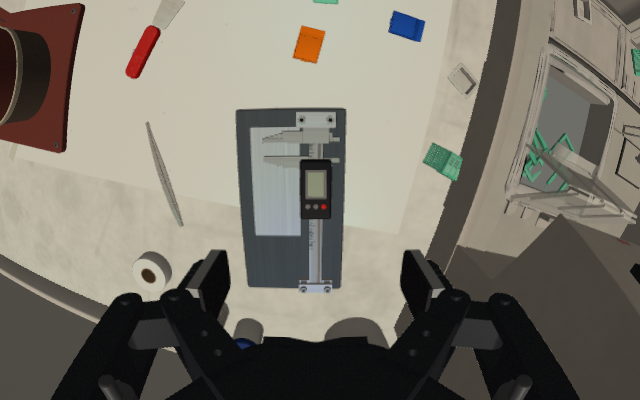

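The wrist view shows the base corners at (237,110), (346,108), (246,286) and (341,290), and the carriage housing from (301,160) to (331,218).

```bash
cat >> h.py <<'E'
def wpt(d,s,u,v,z):
    K=d['intrinsics']; T=np.array(d['tool_from_camera']); a=np.array([u-K[0][2],v-K[1][2]]); rr=np.hypot(*a); th=rr/K[0][0]
    c=np.array([np.sin(th)*a[0]/rr,-np.sin(th)*a[1]/rr,-np.cos(th)])
    R=Ro.from_quat(s['orientation']); o=R.apply(T[:3,3])+s['tool_pos']; w=R.apply(T[:3,:3]@c); return o+w*(z-o[2])/w[2]
E
python3 - <<'E'
from h import *
d=dict(np.load('pics/w1.png.npz')); s=r.sense()
for n,u,v,z in(('bl',237,110,.014),('br',346,108,.014),('fl',246,286,.014),('fr',341,290,.014),('h1',301,160,.037),('h2',331,160,.037),('h3',301,218,.037),('h4',331,218,.037),('fixtip',264,139,.027),('stip',266,160,.027),('clampfix',316,120,.037),('clamp2',315,287,.037)):
    p=wpt(d,s,u,v,z); print(n,p,w2st(p)*1e3)
E
```

```text
bl [ 0.39859464 -0.02024395  0.014     ] [-61.32499867 112.80621414]
br [0.52264551 0.00731352 0.014     ] [ 65.74987059 112.70568616]
fl [ 0.44387945 -0.25297009  0.014     ] [ -67.77433618 -124.19710885]
fr [ 0.57476603 -0.22944439  0.014     ] [  65.09495188 -129.72044098]
h1 [ 0.48481072 -0.05968005  0.037     ] [14.2419886 55.5519656]
h2 [ 0.51720509 -0.05262243  0.037     ] [47.39585229 55.39036712]
h3 [ 0.49854213 -0.12664722  0.037     ] [ 13.07005103 -12.79845676]
h4 [ 0.53274048 -0.11923195  0.037     ] [ 48.06249527 -13.00358467]
fixtip [ 0.43871385 -0.04633885  0.027     ] [-27.84650499  78.60555743]
stip [ 0.44540588 -0.06973907  0.027     ] [-26.40751662  54.30981752]
clampfix [ 0.49156533 -0.01299623  0.037     ] [30.99460131 99.64679973]
clamp2 [ 0.53493219 -0.21683265  0.037     ] [  28.96061358 -108.74186242]
```

>>> {"method": "move_arm", "body": {
  "steps": "0 0 0 -21 2 0 85; 0 0 0 0 0 45 85; 0 0 0 0 0 45 85; 0 0 0 0 0 45 85; 0 0 0 0 0 40 85; 0 0 0 0 0 20 85; 0 0 0 0 0 10 85; 0 0 0 0 0 0 85; 0 0 0 0 0 0 85"
}}

```text
t: 3.78
tool_pos: [0.5073, -0.0831, 0.0272]
orientation: [0.626, 0.78, 0.0, 0.0]
ft_force: [-0.4, -0.4, -0.5]
opening: 0.085
grip_force: 0.0
```

```bash
python3 - <<'E'
from h import *
plan([.5066,-.0848,.02],TH); s=r.sense(); print(s['tool_pos'],s['ft_force'],w2st(s['tool_pos']))
E
```

```text
rot [ 0.0014  0.0001 -0.0004] shift mm (after rot) [-1.5 -1.   7.2] j7 0.585474766626169
[ 0.50729543 -0.08310954  0.02719328] [-0.4160218  -0.38841545 -0.49688648] [0.03108875 0.02779067]
```

>>> {"method": "move_arm", "body": {
  "steps": "0 0 0 0 -0.5 6 60; 0 0 0 0 0 0 50; 0 0 0 0 0 0 42; 0 0 0 0 0 0 34; 0 0 0 0 0 0 32; 0 0 0 0 0 0 32; 0 0 0 0 0 0 32; 0 0 0 0 0 0 32; 0 0 0 0 0 0 32",
  "newtons": 20
}}

```text
t: 4.9
tool_pos: [0.5053, -0.0836, 0.0206]
orientation: [0.626, 0.78, -0.0, -0.001]
ft_force: [-5.4, -0.5, 9.3]
opening: 0.0351
grip_force: 19.7
```

>>> {"method": "move_arm", "body": {
  "steps": "0 0 0 0 -1.3 -1 32; 0 0 0 -2 0 0 32; 0 0 0 -4 0 0 32; 0 0 0 -6 0 0 32; 0 0 0 -6 0 0 32; 0 0 0 -6 0 0 32; 0 0 0 -6 0 0 32; 0 0 0 -6 0 0 32; 0 0 0 -6 0 0 32; 0 0 0 -6 0 0 32; 0 0 0 -6 0 0 32; 0 0 0 -6 0 0 32; 0 0 0 -4 0 0 32; 0 0 0 -2 0 0 32; 0 0 0 0 0 0 32; 0 0 0 0 0 0 32"
}}

```text
t: 6.9
tool_pos: [0.5194, -0.1477, 0.0209]
orientation: [0.626, 0.78, -0.0, 0.0]
ft_force: [5.9, 1.7, -12.1]
opening: 0.0353
grip_force: 23.8
```

```bash
python3 - <<'E'
from h import *
s=r.sense(); print(s['tool_pos'],s['ft_force'],s['ft_torque'],w2st(s['tool_pos']),s['opening'])
d=snap('wrist','w2.png')
E
```

```text
[ 0.51935169 -0.14766395  0.0209317 ] [  5.92026731   1.72775205 -12.1181354 ] [ 0.16898287 -0.92191967 -0.33351693] [ 0.02880691 -0.03784026] 0.035294960902465616
```

View pics/w2.png

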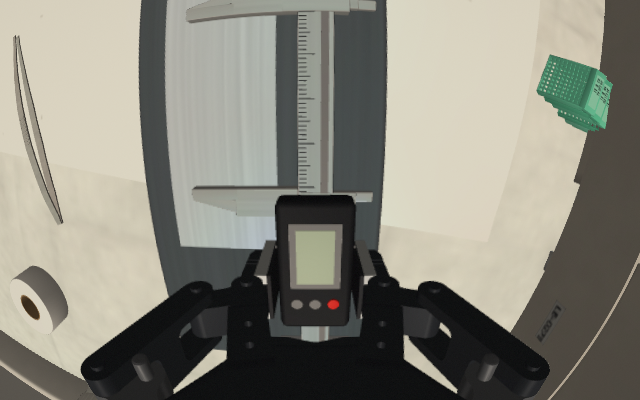

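The caliper is open: the sliding jaw's face runs along row 187 (x 193–300) and the fixed jaw's face runs from (188,22) to (300,10). The carriage is held between the pads.

```bash
python3 - <<'E'
from h import *
d=dict(np.load('pics/w2.png.npz')); s=r.sense()
for n,u,v,z in(('stip',194,187,.027),('sroot',298,188,.027),('ftip',189,22,.027),('froot',298,11,.027),('beamR1',333,20,.024),('beamR2',330,185,.024),('beamL1',299,20,.024),('beamL2',298,185,.024)):
    p=wpt(d,s,u,v,z); print(n,p,w2st(p)*1e3)
E
```

```text
stip [ 0.4551272  -0.12259205  0.027     ] [-28.42172143   0.60800122]
sroot [ 0.50455179 -0.1123094   0.027     ] [22.05603415 -0.11219754]
ftip [ 0.43826345 -0.04542146  0.027     ] [-28.08645212  79.59897423]
froot [ 0.48732827 -0.03365627  0.027     ] [22.36280675 80.40407699]
beamR1 [ 0.5031366  -0.03367176  0.024     ] [37.78885501 76.94856107]
beamR2 [ 0.51885214 -0.10846025  0.024     ] [36.85131825  0.53247613]
beamL1 [ 0.48839256 -0.0369982   0.024     ] [22.67427141 76.91063014]
beamL2 [ 0.5042708  -0.11171842  0.024     ] [21.91039839  0.52577072]
```

>>> {"method": "move_arm", "body": {
  "steps": "0 0 0 0 0 0 45; 0 0 0 0 0 0 55; 0 0 0 0 0 0 65; 0 0 0 0 0 0 65; 0 0 0 0 0 -20 65; 0 0 0 0 0 -45 65; 0 0 0 0 0 -60 65; 0 0 0.17 0 0 0 65; 0 0 0.17 0 0 0 65; 0 0 0.17 0 0 0 65; 0 0 0 0 0 0 65"
}}

```text
t: 8.32
tool_pos: [0.5194, -0.1481, 0.1474]
orientation: [0.802, 0.597, 0.0, 0.0]
ft_force: [0.2, -0.0, 0.0]
opening: 0.0651
grip_force: 0.0
```

```bash
python3 - <<'E'
from h import *
plan([.5467,.2113,.14],np.deg2rad(-16.6)); s=r.sense(); print(s['tool_pos'],s['ft_force'])
E
```

```text
rot [ 0.0008 -0.0002 -0.0005] shift mm (after rot) [352.2 -76.5   7.4] j7 0.12361587996161495
[ 0.51935813 -0.14805805  0.14735861] [ 0.1831445  -0.01181195  0.03407023]
```

>>> {"method": "move_arm", "body": {
  "steps": "0 0 0 35 -7.6 0 65; 0 0 0 35 -7.6 0 65; 0 0 0 35 -7.6 0 65; 0 0 0 35 -7.6 0 65; 0 0 0 35 -7.6 0 65; 0 0 0 35 -7.6 0 65; 0 0 0 35 -7.6 0 65; 0 0 0 35 -7.6 0 65; 0 0 0 35 -7.6 0 65; 0 0 0 35 -7.6 0 65; 0 0 0 2 0 0 65; 0 0 0 0 0 0 65"
}}

```text
t: 9.82
tool_pos: [0.5475, 0.2104, 0.1467]
orientation: [0.802, 0.598, -0.0, 0.0]
ft_force: [0.3, -0.1, 0.8]
opening: 0.0651
grip_force: 0.0
```

```bash
python3 - <<'E'
from h import *
s=r.sense(); print(s['t'],s['tool_pos']); d=snap('wrist','w3.png')
hsv=cv2.cvtColor(d['img'],cv2.COLOR_BGR2HSV); g=cv2.inRange(hsv,(60,50,40),(95,255,255)); g=cv2.morphologyEx(g,cv2.MORPH_CLOSE,np.ones((5,5)))
for c in cv2.findContours(g,0,1)[0]:
    if cv2.contourArea(cv2.convexHull(c))>300:
        P=np.array([wpt(d,s,u,v,.012)[:2] for u,v in cv2.convexHull(c).reshape(-1,2)],np.float32); print(c.mean((0,1)),cv2.minAreaRect(P))
E
```

```text
9.825 [0.54754127 0.21039897 0.14669935]
[557.34899329 283.47315436] ((0.8405941128730774, -0.010570593178272247), (0.09819737821817398, 0.11311772465705872), 87.72798156738281)
[255.1440678  253.77118644] ((0.4693862497806549, 0.15995076298713684), (0.028900671750307083, 0.03976643830537796), 8.596281051635742)
[197.42718447 242.54368932] ((0.4146557152271271, 0.18827801942825317), (0.03011995181441307, 0.039725955575704575), 3.627227783203125)
[312.76258993 182.4028777 ] ((0.5478493571281433, 0.21504738926887512), (0.04066188633441925, 0.028429662808775902), 71.09326171875)
[335.88076923  14.09230769] ((0.6104206442832947, 0.3555545210838318), (0.03918306529521942, 0.1047268882393837), 75.12698364257812)
```

View pics/w3.png

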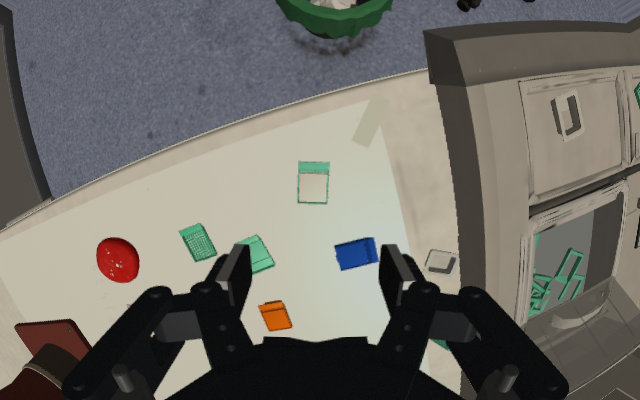

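The wax-filled cassette is at (313,183), nearly square to the tool, so this is the right block. I'll go lower and look again.

>>> {"method": "move_arm", "body": {
  "steps": "0 0 0 3 0 30 65; 0 0 0 0 0 30 65; 0 0 0 0 0 20 65; 0 0 0 0 0 0 65; 0 0 0 0 0 0 65"
}}

```text
t: 10.5
tool_pos: [0.549, 0.2137, 0.0674]
orientation: [0.802, 0.597, 0.001, 0.0]
ft_force: [0.4, 0.7, 0.6]
opening: 0.0653
grip_force: 0.0
```

```bash
python3 - <<'E'
from h import *
s=r.sense(); print(s['t'],s['tool_pos']); d=snap('wrist','w4.png')
hsv=cv2.cvtColor(d['img'],cv2.COLOR_BGR2HSV); g=cv2.inRange(hsv,(60,50,40),(95,255,255)); g=cv2.morphologyEx(g,cv2.MORPH_CLOSE,np.ones((5,5)))
for c in cv2.findContours(g,0,1)[0]:
    h=cv2.convexHull(c)
    if cv2.contourArea(h)>1500 and abs(c.mean((0,1))[0]-315)<60:
        print(cv2.approxPolyDP(h,4,True).reshape(-1,2).tolist())
        P=np.array([wpt(d,s,u,v,.012)[:2] for u,v in h.reshape(-1,2)],np.float32); m=cv2.minAreaRect(P); print(m); plan([*m[0],.02],np.deg2rad(-18.9))
E
```

```text
10.5 [0.54902578 0.21371222 0.06737084]
[[333, 190], [330, 244], [291, 242], [292, 189]]
((0.5480219125747681, 0.2148442268371582), (0.040458500385284424, 0.028384555131196976), 71.89707946777344)
rot [ 0.0012 -0.0012  0.0386] shift mm (after rot) [ 0.5 -1.3 47.5] j7 -0.44482681052678025
[[398, 2], [358, 31], [336, 33], [287, 14], [277, 0]]
((0.6034682989120483, 0.3390009105205536), (0.024784894660115242, 0.07829978317022324), 75.28799438476562)
rot [ 0.0012 -0.0012  0.0386] shift mm (after rot) [135.9  10.9  47.5] j7 -0.44482681052678025
```

View pics/w4.png

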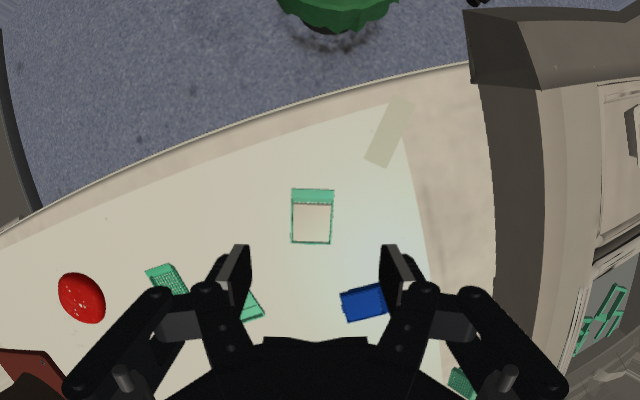

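>>> {"method": "move_arm", "body": {
  "steps": "0 0 0.024 0 0 0 60; 0 0 0 0.5 -1.3 25 55; 0 0 0 0 0 20 50; 0 0 0 0 0 10 45; 0 0 0 0 0 6 45; 0 0 0 0 0 0 40; 0 0 0 0 0 0 35; 0 0 0 0 0 0 31; 0 0 0 0 0 0 29; 0 0 0 0 0 0 27; 0 0 0 0 0 0 26; 0 0 0 0 0 0 26; 0 0 0 0 0 0 26",
  "newtons": 20
}}

```text
t: 12.18
tool_pos: [0.5474, 0.215, 0.0057]
orientation: [0.809, 0.587, 0.0, -0.0]
ft_force: [-1.7, -0.7, 6.7]
opening: 0.0275
grip_force: 19.9
```

>>> {"method": "move_arm", "body": {
  "steps": "0 0 0 0 0 -10 26; 0 0 0 0 0 -40 26; 0 0 0 0 0 -45 26; 0 0 0 0 0 0 26; 0 0 0 0 0 0 26"
}}

```text
t: 12.8
tool_pos: [0.5469, 0.215, 0.1002]
orientation: [0.809, 0.588, 0.0, -0.0]
ft_force: [-1.2, -0.7, -0.8]
opening: 0.0282
grip_force: 20.0
```

```bash
python3 - <<'E'
from h import *
p=st2w(-.011,.040); print(p); plan([*p,.1],TH+np.pi/2); s=r.sense(); print(s['tool_pos'],s['ft_force'],s['opening'])
snap('wrist','w5.png')
E
```

```text
[ 0.46355837 -0.08035272]
rot [-4.0000e-04 -1.0000e-04  1.0366e+00] shift mm (after rot) [-1.456e+02  2.701e+02  2.000e-01] j7 -0.49486764548734086
[0.54690711 0.21498113 0.10023326] [-1.16046397 -0.74081249 -0.78011965] 0.02817295521751626
```

View pics/w5.png

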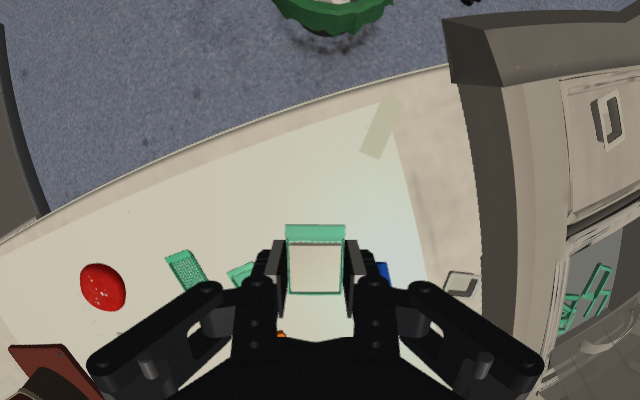

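The block is held level and square between the pads, centred near (315,262). I'll carry it to the table.

>>> {"method": "move_arm", "body": {
  "steps": "0 0 0.1728 0 0 0 26; 0 0 0.1728 0 0 0 26; 0 0 0.1728 0 0 0 26; 0 0 0.1728 0 0 0 26; 0 0 0.1728 0 0 0 26; 0 0 0.1726 0 0 0 26; 0 0 0 -16 30 0 26; 0 0 0 -16 30 0 26; 0 0 0 -16 30 0 26; 0 0 0 -16 30 0 26; 0 0 0 -16 30 0 26; 0 0 0 -16 30 0 26; 0 0 0 -16 30 0 26; 0 0 0 -16 30 0 26; 0 0 0 -17 30 0 26; 0 0 0 0 0 0 26; 0 0 0 0 0 0 26"
}}

```text
t: 14.98
tool_pos: [0.4642, -0.0801, 0.1001]
orientation: [0.994, 0.109, -0.0, -0.0]
ft_force: [0.5, 0.3, 0.3]
opening: 0.0279
grip_force: 20.0
```

```bash
python3 - <<'E'
from h import *
p=st2w(-.011,.040); plan([*p,.021],TH+np.pi/2); s=r.sense(); print(s['tool_pos'],s['ft_force'],s['opening'])
snap('wrist','w6.png')
E
```

```text
rot [-0.0002  0.0003 -0.0003] shift mm (after rot) [-0.7  0.1 79.1] j7 -1.0540652650305748
[ 0.46417957 -0.0800749   0.100106  ] [0.45643924 0.27783659 0.3088513 ] 0.02790876400212851
```

View pics/w6.png

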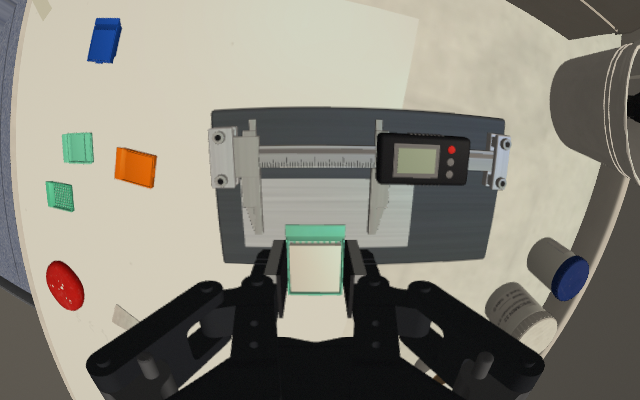

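>>> {"method": "move_arm", "body": {
  "steps": "0 0 0 -0.7 0 30 26; 0 0 0 0 0 25 26; 0 0 0 0 0 15 26; 0 0 0 0 0 5 26; 0 0 0 0 0 2 26; 0 0 0 0 0 1 26; 0 0 0 0 0 0 26; 0 0 0 0 0 0 26"
}}

```text
t: 16.02
tool_pos: [0.4639, -0.0802, 0.0226]
orientation: [0.994, 0.109, 0.0, -0.0]
ft_force: [0.9, -0.2, 0.0]
opening: 0.028
grip_force: 20.0
```

>>> {"method": "move_arm", "body": {
  "steps": "0 0 0 0 0 1 26; 0 0 0 0 0 0.7 26; 0 0 0 0 0 0.7 26; 0 0 0 0 0 0 26"
}}

```text
t: 16.52
tool_pos: [0.4636, -0.0804, 0.0199]
orientation: [0.994, 0.109, -0.0, 0.0]
ft_force: [-0.3, -0.5, 0.0]
opening: 0.028
grip_force: 20.0
```

>>> {"method": "move_arm", "body": {
  "steps": "0 0 0 0 0 0.6 26; 0 0 0 0 0 0 26; 0 0 0 0 0 0 29; 0 0 0 0 0 0 31; 0 0 0 0 0 0 35; 0 0 0 0 0 0 39; 0 0 0 0 0 0 43; 0 0 0 0 0 0 43; 0 0 0 0 0 -10 43; 0 0 0 0 0 -30 43; 0 0 0 0 0 -50 43; 0 0 0 0 0 -30 43; 0 0 0 0 0 0 43"
}}

```text
t: 18.15
tool_pos: [0.4652, -0.08, 0.1412]
orientation: [0.994, 0.11, 0.002, -0.002]
ft_force: [0.3, 1.8, -0.7]
opening: 0.0431
grip_force: 0.0
```

```bash
python3 - <<'E'
from h import *
s=r.sense(); d=snap('wrist','w7.png')
p=st2w(.0298,-.0378); plan([*p,.14],TH)
hsv=cv2.cvtColor(d['img'],cv2.COLOR_BGR2HSV); g=cv2.inRange(hsv,(60,50,40),(95,255,255)); g=cv2.morphologyEx(g,cv2.MORPH_CLOSE,np.ones((5,5)))
for c in cv2.findContours(g,0,1)[0]:
    h=cv2.convexHull(c)
    if cv2.contourArea(h)>800:
        P=np.array([wpt(d,s,u,v,.026)[:2] for u,v in h.reshape(-1,2)],np.float32); m=cv2.minAreaRect(P); print(c.mean((0,1)),m,w2st(m[0]))
E
```

```text
rot [-3.0000e-04 -4.7000e-03 -1.5697e+00] shift mm (after rot) [-78.5  39.9  -0. ] j7 -1.2155782132895023
[315.38926174 195.04026846] ((0.4641508460044861, -0.0800987109541893), (0.04086226969957352, 0.028890958055853844), 12.766324996948242) [-0.01036645  0.04011898]
```

View pics/w7.png

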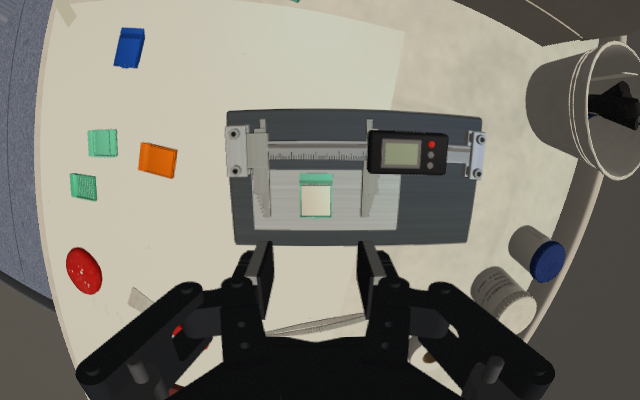

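Block lies flat at (316,195), about stand (-10, 40), squared to the jaws. Now back to the carriage.

>>> {"method": "move_arm", "body": {
  "steps": "0 0 -0.1745 0 0 0 60; 0 0 -0.1745 0 0 0 60; 0 0 -0.1745 0 0 0 60; 0 0 -0.1745 0 0 0 60; 0 0 -0.1745 0 0 0 60; 0 0 -0.1745 0 0 0 60; 0 0 -0.1745 0 0 0 60; 0 0 -0.1745 0 0 0 60; 0 0 -0.174 0 0 0 60; 0 0 0 -40 20 0 60; 0 0 0 -38 20 0 60; 0 0 0 0 0 0 60; 0 0 0 0 0 0 60"
}}

```text
t: 19.82
tool_pos: [0.5081, -0.1371, 0.1388]
orientation: [0.628, 0.778, -0.002, -0.003]
ft_force: [-0.4, 0.3, -0.7]
opening: 0.0602
grip_force: 0.0
```

```bash
python3 - <<'E'
from h import *
p=st2w(.0298,-.0378); plan([*p,.0215],TH)
E
```

```text
rot [-0.0075 -0.0017 -0.0057] shift mm (after rot) [-12.7   9.7 117.3] j7 0.7077195897649403
```

>>> {"method": "move_arm", "body": {
  "steps": "-0.0075 -0.0017 -0.0057 0 0 0 60; 0 0 0 -12.7 9.7 0 60; 0 0 0 0 0 40 60; 0 0 0 0 0 35 60; 0 0 0 0 0 15 60; 0 0 0 0 0 0 60; 0 0 0 0 0 0 60"
}}

```text
t: 20.7
tool_pos: [0.5225, -0.1466, 0.0514]
orientation: [0.625, 0.781, 0.002, 0.001]
ft_force: [1.0, 0.4, 0.1]
opening: 0.0602
grip_force: 0.0
```

```bash
python3 - <<'E'
from h import *
p=st2w(.0298,-.0378); plan([*p,.0215],TH)
E
```

```text
rot [ 0.0048 -0.0001  0.0023] shift mm (after rot) [-0.3 -2.3 29.9] j7 0.8475574264261907
```

>>> {"method": "move_arm", "body": {
  "steps": "0.0048 0 0.0023 0 -2.3 10 60; 0 0 0 0 0 12 60; 0 0 0 0 0 7.5 55; 0 0 0 0 0 0 50; 0 0 0 0 0 0 42; 0 0 0 0 0 0 38; 0 0 0 0 0 0 34; 0 0 0 0 0 0 32; 0 0 0 0 0 0 32; 0 0 0 0 0 0 32; 0 0 0 0 0 0 32",
  "newtons": 20
}}

```text
t: 22.08
tool_pos: [0.5194, -0.1474, 0.021]
orientation: [0.626, 0.78, -0.0, -0.001]
ft_force: [-3.1, -0.1, 6.2]
opening: 0.0353
grip_force: 20.9
```

```bash
python3 - <<'E'
from h import *
s=r.sense(); print(s['ft_force'],s['tool_pos'],w2st(s['tool_pos'])); plan([*st2w(.0288,.006),.021],TH)
E
```

```text
[-3.06094455 -0.11292652  6.17257348] [ 0.51939109 -0.147401    0.02100203] [ 0.02890259 -0.03759219]
rot [-0.0016 -0.0006 -0.0009] shift mm (after rot) [43.6 -0.1  0. ] j7 0.878795790247044
```

>>> {"method": "move_arm", "body": {
  "steps": "0 0 0 2 0 -0.5 32; 0 0 0 4 0 0 32; 0 0 0 5 0 0 32; 0 0 0 5 0 0 32; 0 0 0 4 0 0 32; 0 0 0 2 0 0 32; 0 0 0 2 0 0 32; 0 0 0 2 0 0 32; 0 0 0 2 0 0 32; 0 0 0 2 0 0 32; 0 0 0 2 0 0 32; 0 0 0 2 0 0 32; 0 0 0 2 0 0 32; 0 0 0 2 0 0 32; 0 0 0 2 0 0 32; 0 0 0 2 0 0 32; 0 0 0 2 0 0 32; 0 0 0 1 0 0 32; 0 0 0 0 0 0 32"
}}

```text
t: 24.45
tool_pos: [0.5096, -0.103, 0.0211]
orientation: [0.626, 0.78, -0.0, -0.001]
ft_force: [-0.5, -1.4, -4.0]
opening: 0.0356
grip_force: 20.7
```

```bash
python3 - <<'E'
from h import *
s=r.sense(); print(s['ft_force'],w2st(s['ft_force'][:2]+S0),w2st(s['tool_pos'])); d=snap('wrist','w8.png')
cv2.imwrite('pics/w8c.png',cv2.resize(d['img'][60:260,140:400],None,fx=3,fy=3,interpolation=cv2.INTER_CUBIC))
E
```

```text
[-0.49116491 -1.38338119 -3.9638096 ] [-0.78046043 -1.2433294 ] [0.02896118 0.00785802]
```

View pics/w8c.png

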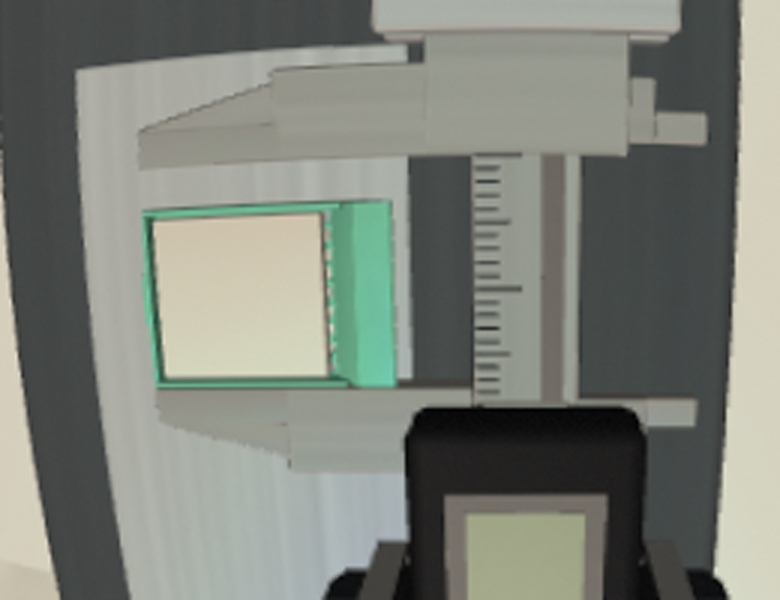

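The jaw is pushing the block squarely, with about 6–7 mm left between it and the fixed jaw. I'll go on slowly, watching the force.

>>> {"method": "move_arm", "body": {
  "steps": "0 0 0 1 0 0 32; 0 0 0 1 0 0 32; 0 0 0 1 0 0 32; 0 0 0 0.8 0 0 32; 0 0 0 0.5 0 0 32; 0 0 0 0 0 0 32; 0 0 0 0 0 0 32"
}}

```text
t: 25.38
tool_pos: [0.5087, -0.0989, 0.0211]
orientation: [0.626, 0.78, -0.001, -0.001]
ft_force: [0.7, -0.4, -4.1]
opening: 0.0358
grip_force: 20.6
```

```bash
cat > st.py <<'E'
from h import *
s=r.sense(); print(s['t'],np.round(w2st(s['ft_force'][:2]+S0),2),w2st(s['tool_pos'])*1e3); d=r.get_image('wrist')
im=d['img']; hsv=cv2.cvtColor(im,cv2.COLOR_BGR2HSV); g=cv2.inRange(hsv,(60,50,40),(95,255,255)); g[:, :170]=0; g[:,300:]=0; g[:60]=0; g[220:]=0
P=np.array([w2st(wpt(d,s,u,v,.027))*1e3 for v,u in np.argwhere(g>0)]); print('block y range',np.percentile(P[:,1],[.5,99.5]),'x',np.percentile(P[:,0],[.5,99.5]))
E
python3 st.py
```

```text
25.375 [ 0.56 -0.52] [28.97318297 12.03347348]
block y range [49.42412554 78.0500829 ] x [-30.28815333  10.08905669]
```

>>> {"method": "move_arm", "body": {
  "steps": "0 0 0 0.4 0 0 32; 0 0 0 0.4 0 0 32; 0 0 0 0.2 0 0 32; 0 0 0 0 0 0 32; 0 0 0 0 0 0 32"
}}

```text
t: 26.05
tool_pos: [0.5085, -0.0981, 0.0211]
orientation: [0.626, 0.78, -0.001, -0.001]
ft_force: [1.6, -1.7, -6.1]
opening: 0.0353
grip_force: 20.6
```

```bash
python3 st.py
```

```text
26.05 [ 1.15 -2.04] [28.9814931 12.9168679]
block y range [50.30573515 78.94734119] x [-30.27786157  10.10317793]
```

>>> {"method": "move_arm", "body": {
  "steps": "0 0 0 0.3 0 0 32; 0 0 0 0.2 0 0 32; 0 0 0 0 0 0 32; 0 0 0 0 0 0 32"
}}

```text
t: 26.6
tool_pos: [0.5083, -0.0976, 0.0211]
orientation: [0.626, 0.78, -0.001, -0.001]
ft_force: [1.2, -2.0, -6.3]
opening: 0.0352
grip_force: 20.6
```

```bash
python3 st.py
```

```text
26.6 [ 0.77 -2.22] [28.95961552 13.43757276]
block y range [50.82917371 79.46702736] x [-30.29921783  10.0808622 ]
```

>>> {"method": "move_arm", "body": {
  "steps": "0 0 0 0.3 0 0 32; 0 0 0 0.2 0 0 32; 0 0 0 0 0 0 32; 0 0 0 0 0 0 32"
}}

```text
t: 27.15
tool_pos: [0.5083, -0.0971, 0.0211]
orientation: [0.626, 0.78, -0.001, -0.001]
ft_force: [0.6, -1.7, -7.3]
opening: 0.0358
grip_force: 20.7
```

```bash
python3 st.py
```

```text
27.15 [ 0.19 -1.78] [28.96754121 13.88477693]
block y range [51.28583304 79.92175998] x [-30.29603006  10.08851856]
```

>>> {"method": "move_arm", "body": {
  "steps": "0 0 0 0.3 0 0 32; 0 0 0 0.2 0 0 32; 0 0 0 0 0 0 32; 0 0 0 0 0 0 32"
}}

```text
t: 27.7
tool_pos: [0.5081, -0.0966, 0.0211]
orientation: [0.626, 0.78, -0.001, -0.001]
ft_force: [0.0, -1.8, -6.8]
opening: 0.0356
grip_force: 20.7
```

```bash
python3 st.py
```

```text
27.7 [-0.38 -1.76] [28.97606028 14.4316209 ]
block y range [51.93817146 80.40302808] x [-30.28709587  10.09745017]
```

>>> {"method": "move_arm", "body": {
  "steps": "0 0 0 0.3 0 0 32; 0 0 0 0.2 0 0 32; 0 0 0 0 0 0 32; 0 0 0 0 0 0 32"
}}

```text
t: 28.25
tool_pos: [0.5081, -0.0962, 0.0212]
orientation: [0.626, 0.78, -0.001, -0.001]
ft_force: [0.5, -2.5, -6.2]
opening: 0.0358
grip_force: 20.7
```

```bash
python3 st.py
```

```text
28.25 [-0.05 -2.51] [28.98955892 14.80550855]
block y range [52.04372337 80.47136875] x [-30.22671609  10.11297793]
```

>>> {"method": "move_arm", "body": {
  "steps": "0 0 0 0.3 0 0 32; 0 0 0 0.2 0 0 32; 0 0 0 0 0 0 32; 0 0 0 0 0 0 32"
}}

```text
t: 28.8
tool_pos: [0.508, -0.0958, 0.0212]
orientation: [0.626, 0.78, -0.001, -0.001]
ft_force: [1.4, -3.4, -8.3]
opening: 0.0357
grip_force: 20.8
```

```bash
python3 st.py
```

```text
28.8 [ 0.64 -3.65] [28.9913076  15.23407071]
block y range [51.98821669 80.43909766] x [-30.18639304  10.11091819]
```

The block now bears on both jaws. The TCP is about 0.75 mm past contact and the force is up about 1.7 N, so I'll release.

>>> {"method": "move_arm", "body": {
  "steps": "0 0 0 0 0 0 34; 0 0 0 0 0 0 36; 0 0 0 0 0 0 40; 0 0 0 0 0 0 46; 0 0 0 0 0 0 52; 0 0 0 0 0 0 58; 0 0 0 0 0 0 60; 0 0 0 0 0 -10 60; 0 0 0 0 0 -25 60; 0 0 0 0 0 -40 60; 0 0 0 0 0 -20 60; 0 0 0 0 0 0 60; 0 0 0 0 0 0 60"
}}

```text
t: 30.48
tool_pos: [0.5076, -0.0952, 0.1154]
orientation: [0.625, 0.78, -0.001, -0.001]
ft_force: [-0.2, -0.4, -0.2]
opening: 0.06
grip_force: 0.0
```

```bash
python3 - <<'E'
from h import *
s=r.sense(); d=snap('wrist','w9.png'); print(s['t'],s['tool_pos'])
cv2.imwrite('pics/w9c.png',cv2.resize(d['img'][80:260,190:390],None,fx=3.3,fy=3.3,interpolation=cv2.INTER_CUBIC))
E
```

```text
30.475 [ 0.50764647 -0.09519265  0.11538554]
```

View pics/w9c.png

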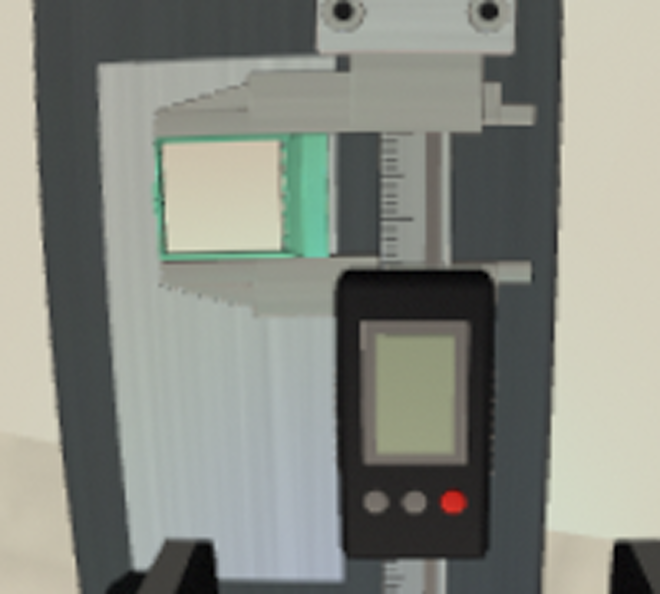

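The block sits nipped and square between both jaws, the fingers are clear, and nothing is touching. Handing in.

```bash
python3 -c "
from bench import r
print(r.close_job())"
```

```text
the job is handed in; nothing more can be done
None
```

The paraffin block is lying flat on the measuring table, lightly nipped and square between both jaws; the gripper has let go, nothing else was moved, and the job is handed in (no verdict was returned).

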